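# Register the dusting stencil on the biscuit board

### The arm

A 6-joint arm with a two-finger parallel gripper is mounted at the origin on a cart in front of the work surface, level with it; the furniture and walls round the work are solid. World frame = base frame: x ahead of the robot, y to its left, z up, the work surface at z = 0. Lengths are in m, angles in degrees, forces in N, time in s.
With the tool pointing down it reaches from about 0.35 to 0.85 m from the base axis. Payload 8.1 kg.
Tool frame: the origin (TCP) lies at the very end of the fingers, on their centre line; the grasp point (between the pads) lies ctrl.grip_depth behind it (ctrl.grip_depth is the distance from the TCP to the grasp point, in m); z points along the fingers, y is the line along which they close (so a half turn about z gives the same grasp; the last joint's range is limited). The gripper opens to 93 mm and grips with 3 to 60 N. Pads are 15 mm wide; open, the fingers measure 128 mm over their backs; the gripper's body (75 mm by 188 mm) begins 65 mm behind the grasp point.
Start: joints at [-74.164, 7.471, 85.268, -0, 87.261, -4.893], TCP at [0.212, -0.561, 0.219] pointing down, gripper open.
Joint ranges: [-169.43, 169.43], [-51.17, 129.36], [1.28, 143.12], [-76.62, 256.62], [0, 156.53], [-152.29, 152.29]. Speed limits (degrees/s): [136.94, 136.94, 159.86, 180, 180, 180].

### API

Orientations are given as [roll, pitch, yaw] about the fixed x, y, z axes, in that order (R = Rz(yaw) Ry(pitch) Rx(roll)).
In Python, from cell import ctrl gives the robot as it stands.
- The arm moves only by the tool step_arm, never from a script. Its argument "series" is a list that holds one entry, the list of rows, each a list of 6 numbers: the shift along the tool's x, y, z each as a share of 0.03 m, from -1 to 1, then the turn, a rotation vector about the tool's x, y, z each as a share of 6 degrees, from -1 to 1. In form: [[[tx, ty, tz, rx, ry, rz], ...]]. A call has 1 to 10 rows; each row shifts and turns the commanded pose from where the row before left it, along the tool's axes as they then stand; what a row does not reach is not made up. A row lasts 1/10 s, in which the tool goes at most 50 mm and 8.59 degrees, less where a joint would pass 70% of its speed; a pose out of reach is approached as far as the arm can. A call with a number of a shift or a turn outside -1 to 1 is refused whole. A call with a gripper value outside its range is refused whole. "gripper" is the closure, from 0 (fully open) to 1 (shut), set as the call begins (left out, the last holds). The fingers move at their own pace and stop on an object; the grip force is fixed at half the most. Time passes only in rows, so rows that do not move let the fingers close. It gives the time, the measured TCP pose, the force, the opening and the grip force at its end, in the units of the state.
- ctrl.state(): the state, without advancing time (a new reading comes with each control period).
- ctrl.capture(name): name is "scene" or "top" or "wrist"; returns the picture (480x640x3 uint8, red, green, blue); there is no depth.
- ctrl.get_calibration(name): a dict with "fx", "fy", "cx", "cy" (pixels), "k1" (the pictures are not rectified: a ray, as slopes to the right and down, at radius r is drawn at 1 + k1 r^2 times it, then the intrinsics apply), "camera_from_world" (4x4, takes a point from world to camera coordinates); the wrist camera has in their place "mount" (4x4, takes a point from camera to tool coordinates, whose origin is the TCP and whose axes are the flange's). Camera axes: x right, y down, z forward; pixel columns grow to the right and rows downward; lengths in m; the calibration is good to about 2 mm. A picture is of the moment at which its call begins: read the wrist's pose just before it. get_calibration takes no time and is no camera call.
- ctrl.hand_in(): hands the job in; it is judged then, once.
The state is a dict: "clock": time; "joints": joint angles; "joint_velocities": joint speeds; "joint_torque": joint torques, N m; "tcp_pos": TCP position; "tcp_rot": TCP orientation; "contact_force": force on the tool from outside, world axes, zero at the start; "torque": the same for the moment, N m; "grip_width": finger opening in m; "gripper_force": force on a finger pad.
Only numpy, scipy, OpenCV 4.12 (cv2) and the standard library are available. Lean on these libraries where they do the work, as an engineer would, in place of code of your own. Each camera call takes 0.05 s, during which the arm holds its last target. There are 200 camera calls.

### The job

Put the metal stencil on the wooden biscuit board: pick it up by its grip, lay it lightly on the tips of the two steel pins a little short of its place (nearer the robot), and slide it gently along the rails, away from the robot, until both of its locating holes drop over the pins. It must end fully down, flat on both rails and let go; never force it against the board or pins, and leave the shaker, cup and bowl where they stand.

Things in the scene. Friction and masses are not known exactly. Their poses are not given: they have to be found in the camera images.
- board: Pale wooden board fixed to the worktop, 210 (x) x 170 (y) mm, slab 14 mm thick. Origin: centre of its underside, on the worktop. x runs along its two rails, away from the robot; y across; z up. Rails: full length, 26 mm wide, centred at y = -60 and +60 mm, flat tops at z = 26 mm. Between them a thin steel tray with four biscuits, all below the rail tops.
- slot_left (a point): Middle (not the pin) of the dark slot in the left rail's top: board x = 0, y = 60, z = 26 mm. An 8 mm steel pin fixed to the tray stands up through it, anywhere from x = -15 to +15 mm along the slot: not measured, find it by feel. It rises 9 mm above the rail (6 straight, then 3 tapering to a 4 mm flat tip) and does not yield.
- slot_right (a point): The same for the right rail: board x = 0, y = -60, z = 26 mm. Its pin is like the left one and always at the same board x as the left one, so the line of the two pins is square to the rails. More than 30 N of the stencil on board, tray or pins is too much.
- stencil_mid (a point): Centre of the loose stencil, 20.5 mm above its underside: aluminium plate 130 (x) x 150 (y) x 5 mm, 0.24 to 0.42 kg, with a dark wooden grip upright on its middle, 14 mm thick in x, 60 mm long in y, from 5 to 41 mm above the underside. Starts flat on the worktop, x away from the robot. This point is 55.5 mm above the board's origin when riding level on the pin tips, 46.5 mm when seated.
- stencil_hole (a point): Centre of the stencil's left (+y) locating hole at its underside: 11 mm in diameter, through, at x = 0, y = 60 mm from the middle; the right one is the same at y = -60 mm. (Four larger openings, 29 mm, at x = +-42, y = +-24 mm are the dusting pattern.) The stencil may go on either way round.
- shaker: Bystander: glass shaker with steel cap, 42 mm wide, 80 mm high, standing on the worktop; origin at the centre of its underside.
- cup: Bystander: small white cup, 64 mm wide, 36 mm high; origin at the centre of its underside.
- bowl: Bystander: small turned wooden bowl, 111 mm wide, 32 mm high; origin at the centre of its underside.

How it is judged (in metres and radians):
On the way, in this order (a step that is already met when the one before it is completed fails the run):
1. the stencil rides on the pin tips, touching, not yet dropped over the pins (z of stencil_mid in the frame of board between 0.05 and 0.06 m and y of stencil_mid in the frame of board between -0.008 and 0.008 m and x of stencil_mid in the frame of board between -0.05 and 0.03 m and contact force between stencil and board above 0.3 N), for 0.2 s.
2. the stencil has dropped over both pins and lies flat on the rails (z of stencil_mid in the frame of board between 0.044 and 0.0485 m and x of stencil_mid in the frame of board between -0.019 and 0.019 m and y of stencil_mid in the frame of board between -0.004 and 0.004 m and angle between stencil_mid's own z axis and vertical below 0.03 rad and angle between the x axis of stencil_mid and the x axis of board, either way round below 0.06 rad), for 0.2 s.
At the end, for the whole second after the job is handed in: The stencil lies at rest, released, with both holes over the pins: its centre point 44 to 48.5 mm above the board's origin, tilted less than 0.03 rad, within 4 mm of the board's middle in the board's y and 19 mm in its x, turned less than 0.06 rad (either way round) from the board (all of step 2 and contact force between the fingers and stencil below 0.05 N and linear speed of stencil below 0.01 m/s and angular speed of stencil below 0.05 rad/s); the robot touches nothing.
It fails at once if the stencil is pressed on board, tray or pins with more than 30 N (contact force between stencil and board above 30 N).
It fails at once if the shaker is moved by more than 15 mm (distance of shaker from where it was at the start of the episode above 0.015 m).
It fails at once if the cup is moved by more than 15 mm (distance of cup from where it was at the start of the episode above 0.015 m).
It fails at once if the bowl is moved by more than 15 mm (distance of bowl from where it was at the start of the episode above 0.015 m).
It also fails if it takes over 58 s, if anything falls off the work surface, if the arm or the gripper's body presses on something with over 40 N, if the wrist force passes 120 N, or if a joint passes its speed limit or range.

## Working session

There is one attempt and no reset: what is moved stays moved. The work goes in short steps, Python scripts to look and compute and a tool call to move; the robot and the scene stay as the last step left them, time stands still between calls to the robot, and variables do not carry over. Pictures are saved under pics/ and viewed, at most 10 in all, crops included, and the job is handed in when it is done.

Besides the shell and the picture viewer there is one more tool, called after "Call:" as a command line: name --argument value ..., lists and objects as JSON in quotes. step_arm: Moves the arm, as the interface text tells. Its arguments: {"type":"object","properties":{"series":{"type":"array"},"gripper":{"type":"number"}},"required":["series"]}

```bash
mkdir -p pics; ls
cat > h.py <<'E'
import numpy as np, cv2
from cell import ctrl
from scipy.spatial.transform import Rotation as R
def T():
    s=ctrl.state(); M=np.eye(4); M[:3,:3]=R.from_euler('xyz',s['tcp_rot'],degrees=True).as_matrix(); M[:3,3]=s['tcp_pos']; return M
def snap(cam,fn):
    M=T(); im=ctrl.capture(cam); cv2.imwrite('pics/'+fn,im[:,:,::-1]); np.save('pics/'+fn+'.npy',M); return im
def ray(cam,uv,M=None):
    c=ctrl.get_calibration(cam); K=np.array([[c['fx'],0,c['cx']],[0,c['fy'],c['cy']],[0,0,1.]])
    p=cv2.undistortPoints(np.array(uv,float).reshape(-1,1,2),K,np.array([c['k1'],0,0,0.,0]))[:,0] if 0 else None
    uv=np.array(uv,float).reshape(-1,2); d=(uv-[c['cx'],c['cy']])/[c['fx'],c['fy']]; p=d.copy()
    for _ in range(20): p=d/(1+c['k1']*(p**2).sum(1,keepdims=True))
    W=M@np.array(c['mount']) if cam=='wrist' else np.linalg.inv(np.array(c['camera_from_world']))
    return W[:3,3],np.c_[p,np.ones(len(p))]@W[:3,:3].T
def onz(cam,uv,z,M=None):
    o,d=ray(cam,uv,M); return o+d*((z-o[2])/d[:,2])[:,None]
E
python3 - <<'E'
from h import *
print(ctrl.state(),ctrl.grip_depth)
snap('scene','s0.png');snap('top','t0.png')
for c in('scene','top'):print(ctrl.get_calibration(c))
print(ctrl.get_calibration('wrist'))
E
```

```text
pics
{'clock': 0.0, 'joints': array([-7.41657708e+01,  7.51210273e+00,  8.53274999e+01, -1.35613335e-03,
        8.72608423e+01, -4.89368335e+00]), 'joint_velocities': array([-0.07899418, -0.07903283,  0.07570536,  0.00993854,  0.03159946,
       -0.13552724]), 'joint_torque': array([-2.24979274e-03, -5.59838998e+01, -4.91771543e+01,  7.67600024e-02,
        3.59356531e-02, -1.78888122e-04]), 'tcp_pos': array([ 0.21221448, -0.56063088,  0.21763582]), 'tcp_rot': array([-1.79899806e+02, -7.21912726e-03,  2.07279722e+01]), 'contact_force': array([ 0.29475144, -0.24069462, -0.52686771]), 'torque': array([-0.01955511, -0.03150995, -0.02327915]), 'gripper_force': 0.0, 'grip_width': 0.09287804037215985} 0.0188
{'fx': 474.1451003437985, 'fy': 474.1451003437985, 'cx': 315.5497951657196, 'cy': 234.5499069617691, 'k1': 0.02191747242573237, 'camera_from_world': array([[-0.72928941, -0.6842017 , -0.00223153,  0.3717742 ],
       [-0.34451665,  0.37003365, -0.86277655,  0.23251816],
       [ 0.59113892, -0.628445  , -0.50558051,  0.88886312],
       [ 0.        ,  0.        ,  0.        ,  1.     
[... 186 characters left out ...]
2185, -0.01820581, -0.0760601 ],
       [-0.78225403, -0.11002442, -0.61316659,  0.43682375],
       [ 0.6038189 ,  0.10820096, -0.78974381,  1.59522678],
       [ 0.        ,  0.        ,  0.        ,  1.        ]])}
{'fx': 370.13890584242716, 'fy': 370.13890584242716, 'cx': 319.6422946280941, 'cy': 240.34438588560914, 'k1': -0.02537181079888069, 'mount': array([[ 8.20061096e-04, -9.57429252e-01, -2.88666856e-01,
         7.94283760e-02],
       [ 9.99999232e-01,  5.16957566e-04,  1.12624696e-03,
        -9.71241590e-04],
       [-9.29073271e-04, -2.88667558e-01,  9.57428941e-01,
        -1.66511239e-01],
       [ 0.00000000e+00,  0.00000000e+00,  0.00000000e+00,
         1.00000000e+00]])}
```

View pics/t0.png

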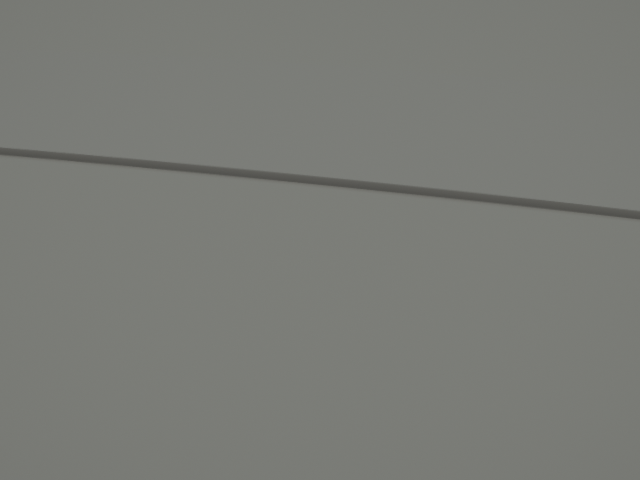

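View pics/s0.png

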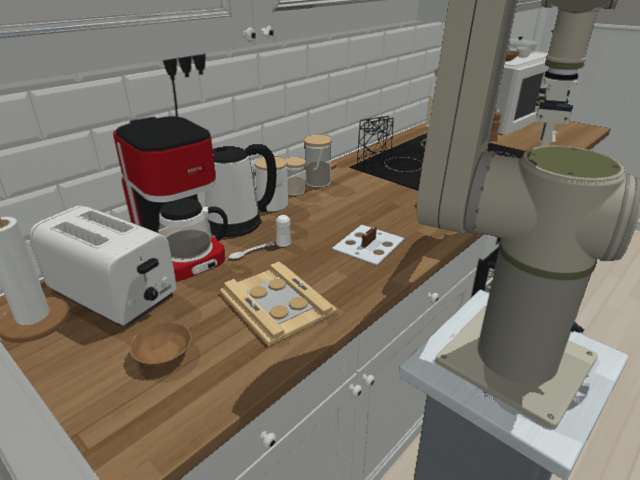

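The top camera is blocked. The scene view shows the board near (278,302), the stencil near (369,243) with its dark grip at (369,237), the shaker at (283,231) and the bowl at (162,345). The cup isn't visible.

Run:
```python
from h import *
np.set_printoptions(precision=3,suppress=True)
P=lambda n,uv,z:print(n,onz('scene',uv,z).tolist() if 0 else onz('scene',uv,z)[:,:3].round(3).tolist())
P('st corners',[[333,245],[357,226],[404,240],[380,263]],.005)
P('grip',[[369,236]],.03)
P('board corners L,bottom,right',[[222,296],[266,340],[335,310]],.014)
P('slots',[[299,287],[252,303]],.026)
P('shaker',[[283,245]],0);P('bowl',[[162,365]],0)
im=cv2.imread('pics/s0.png');cv2.imwrite('pics/s0c.png',cv2.resize(im[200:400,120:440],None,fx=2.5,fy=2.5,interpolation=2))
```

```text
st corners [[0.511, -0.068, 0.005], [0.529, -0.189, 0.005], [0.391, -0.214, 0.005], [0.372, -0.083, 0.005]]
grip [[0.446, -0.133, 0.03]]
board corners L,bottom,right [[0.538, 0.267, 0.014], [0.366, 0.293, 0.014], [0.327, 0.135, 0.014]]
slots [[0.427, 0.141, 0.026], [0.46, 0.247, 0.026]]
shaker [[0.612, 0.015, 0.0]]
bowl [[0.468, 0.458, 0.0]]
```

View pics/s0c.png

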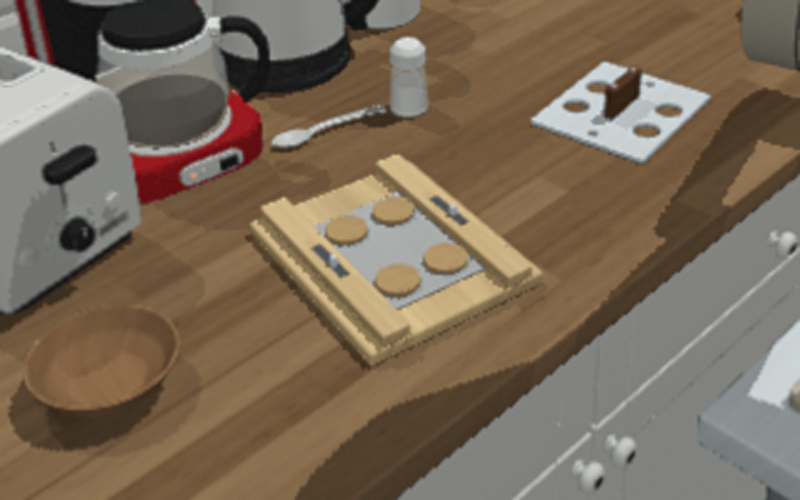

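Call:
step_arm --series '[[[0.77,-0.64,0,0,0,0],[0.77,-0.64,0,0,0,0],[0.77,-0.64,0,0,0,0],[0.77,-0.64,0,0,0,0],[0.77,-0.64,0,0,0,0],[0.77,-0.64,0,0,0,0],[0.77,-0.64,0,0,0,0],[0.77,-0.64,0,0,0,0]]]'

```text
clock: 0.9
tcp_pos: [0.3311, -0.3507, 0.2182]
tcp_rot: [-180.0, 0.0, 20.7]
contact_force: [0.9, -1.0, -0.4]
grip_width: 0.0926
gripper_force: 0.0
```

Call:
step_arm --series '[[[0.77,-0.64,0,0,0,0],[0.77,-0.64,0,0,0,0],[0.77,-0.64,0,0,0,0],[0.77,-0.64,0,0,0,0],[0.77,-0.64,0,0,0,0],[0.77,-0.64,0,0,0,0],[0.77,-0.64,0,0,0,0],[0.77,-0.64,0,0,0,0]]]'

```text
clock: 1.7
tcp_pos: [0.4495, -0.1417, 0.2183]
tcp_rot: [-180.0, 0.0, 20.7]
contact_force: [-0.5, 0.1, -0.3]
grip_width: 0.0927
gripper_force: 0.0
```

Call:
step_arm --series '[[[0,0,0,0,0,-1],[0,0,0,0,0,-1],[0,0,0,0,0,-1],[0,0,0,0,0,-1],[0,0,0,0,0,-1],[0,0,0,0,0,-1],[0,0,0,0,0,-1],[0,0,0,0,0,-1],[0,0,0,0,0,-1],[0,0,0,0,0,-1]]]'

```text
clock: 2.7
tcp_pos: [0.449, -0.1429, 0.2182]
tcp_rot: [-179.9, -0.0, 81.0]
contact_force: [-0.2, 0.9, 0.8]
grip_width: 0.0931
gripper_force: 0.0
```

Call:
step_arm --series '[[[0,0,0,0,0,-1],[0,0,0,0,0,-1],[0,0,0,0,0,-0.7],[0,0,0,0,0,0],[0,0,0,0,0,0]]]'

```text
clock: 3.2
tcp_pos: [0.4491, -0.143, 0.2183]
tcp_rot: [-180.0, -0.0, 96.8]
contact_force: [-0.1, 0.4, -0.2]
grip_width: 0.093
gripper_force: 0.0
```

Run:
```python
from h import *
s=ctrl.state();print(s['tcp_pos'],s['tcp_rot'],s['clock'],s['contact_force'])
snap('wrist','w1.png');snap('top','t1.png')
```

```text
[ 0.44914247 -0.14295984  0.21833618] [-1.79971174e+02 -1.43281561e-02  9.67972048e+01] 3.2 [-0.09702606  0.41298486 -0.17488567]
```

View pics/w1.png

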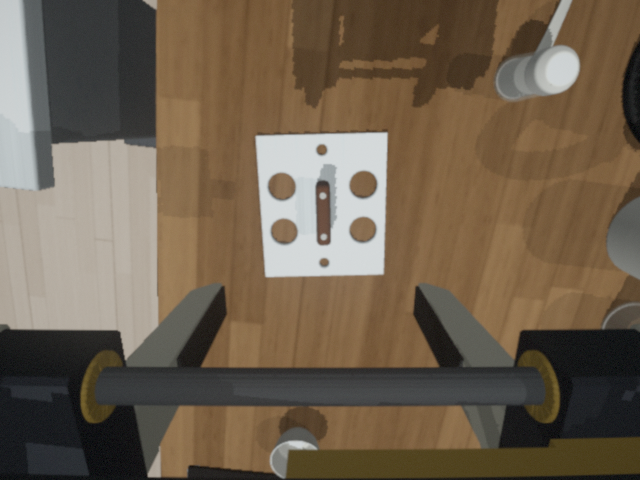

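The wrist view shows the stencil with its locating holes at (322,149) and (324,262) and the grip between them. The shaker is at top right and the cup at (295,452), clear of the grasp.

Run:
```python
from h import *
M=np.load('pics/w1.png.npy')
im=cv2.imread('pics/w1.png'); g=im.max(2).astype(int)
# refine dark holes by centroid
def cen(u,v,r,inv=True):
    p=im[v-r:v+r+1,u-r:u+r+1].min(2).astype(float); w=np.clip(170-p,0,None); yy,xx=np.mgrid[-r:r+1,-r:r+1]; return [u+(w*xx).sum()/w.sum(),v+(w*yy).sum()/w.sum()]
h=[cen(322,149,9),cen(324,262,9)]
p=onz('wrist',h,.005,M); print(h,p); d=p[0]-p[1]; print('dist',np.linalg.norm(d),'ctr',p.mean(0),'yaw',np.degrees(np.arctan2(-d[0],d[1])))
big=onz('wrist',[cen(282,186,19),cen(363,184,19),cen(284,231,19),cen(363,230,19)],.004,M);print(big,big.mean(0))
hsv=cv2.cvtColor(im,cv2.COLOR_BGR2HSV); mk=(((g<140)&(hsv[...,1]>60))*255).astype('uint8'); m2=np.zeros_like(mk); m2[172:252,310:333]=mk[172:252,310:333]
r=cv2.minAreaRect(max(cv2.findContours(m2,0,2)[0],key=cv2.contourArea)); print(r)
q=onz('wrist',[r[0],[322,196],[324,237]],.041,M);print(q)
print('cup',onz('wrist',[[295,452]],.036,M),'shaker',onz('wrist',[[553,70]],.08,M))
```

```text
[[np.float64(321.30139510397476), np.float64(149.42932350618585)], [np.float64(323.80672097759674), np.float64(262.14582484725054)]] [[ 0.44231649 -0.08210712  0.005     ]
 [ 0.45946736 -0.20075418  0.005     ]]
dist 0.11988026227734476 ctr [ 0.45089193 -0.14143065  0.005     ] yaw 8.225340146528453
[[ 0.40574856 -0.12366575  0.004     ]
 [ 0.48923686 -0.1116742   0.004     ]
 [ 0.41273043 -0.17130751  0.004     ]
 [ 0.49598776 -0.1592691   0.004     ]] [ 0.4509259  -0.14147914  0.004     ]
((322.9306640625, 214.001953125), (58.199771881103516, 11.634401321411133), 88.40885925292969)
[[ 0.45063108 -0.13940199  0.041     ]
 [ 0.44766443 -0.12237114  0.041     ]
 [ 0.45443175 -0.16189011  0.041     ]]
cup [[ 0.45310785 -0.43520058  0.036     ]] shaker [[0.6105352  0.00272216 0.08      ]]
```

Call:
step_arm --series '[[[0.92,0.05,0,0,0,0],[0.92,0.05,0,0,0,0],[0.92,0.05,0,0,0,0],[0.92,0.05,0,0,0,0],[0.92,0.05,0,0,0,0],[0.92,0.05,0,0,0,0],[0.92,0.05,0,0,0,0],[0.92,0.05,0,0,0,0],[0.92,0.05,0,0,0,0],[0.92,0.05,0,0,0,0]]]'

```text
clock: 4.3
tcp_pos: [0.4307, 0.1339, 0.2187]
tcp_rot: [180.0, -0.0, 96.9]
contact_force: [-0.7, -0.5, -0.3]
grip_width: 0.093
gripper_force: 0.0
```

Call:
step_arm --series '[[[0.92,0.05,0,0,0,0],[0,0,0,0,0,0.92],[0,0,0,0,0,0.92],[0,0,0,0,0,0.92],[0,0,0,0,0,0.92],[0,0,0,0,0,0],[0,0,0,0,0,0]]]'

```text
clock: 5.0
tcp_pos: [0.429, 0.1604, 0.2186]
tcp_rot: [-180.0, 0.0, 75.0]
contact_force: [-0.3, 0.6, -0.2]
grip_width: 0.0932
gripper_force: 0.0
```

Run:
```python
from h import *
s=ctrl.state();print(s['tcp_pos'],s['tcp_rot'],s['clock'],s['contact_force'])
snap('wrist','w2.png')
```

```text
[0.42904935 0.16035031 0.2186001 ] [-1.79995961e+02  1.07862641e-03  7.49738667e+01] 5.0 [-0.30879582  0.55770246 -0.18284219]
```

View pics/w2.png

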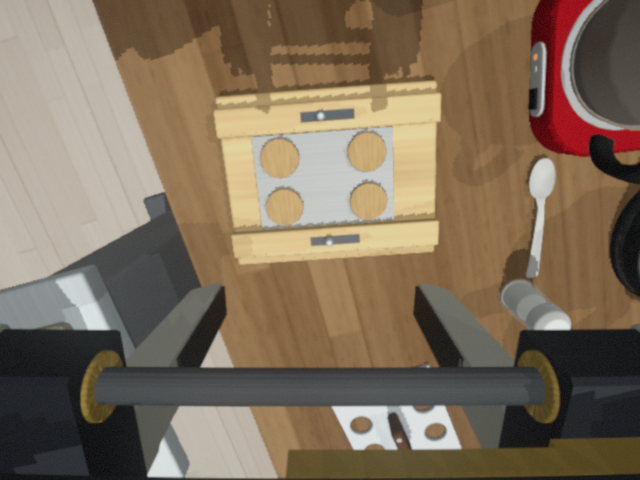

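Both slots and pin tips are in view. The left slot runs from about (301,117) to (354,114) with its pin at (320,116). The right slot runs from about (311,241) to (359,239) with its pin at (329,241).

Run:
```python
from h import *
M=np.load('pics/w2.png.npy'); im=cv2.imread('pics/w2.png'); hsv=cv2.cvtColor(im,cv2.COLOR_BGR2HSV)
sl=[];pins=[]
for (u,v) in ((327,115),(335,240)):
    x0,y0=u-34,v-13; c=im[y0:v+14,x0:u+35]; hs=hsv[y0:v+14,x0:u+35]
    m=((hs[...,1]<70)).astype('uint8')*255
    m=cv2.morphologyEx(m,cv2.MORPH_CLOSE,np.ones((5,5),'uint8'))
    k=max(cv2.findContours(m,0,2)[0],key=cv2.contourArea); r=cv2.minAreaRect(k); sl.append([r[0][0]+x0,r[0][1]+y0])
    g=c.min(2).astype(float); b=(g>150)&(hs[...,1]<70); yy,xx=np.nonzero(b); pins.append([xx.mean()+x0,yy.mean()+y0]); print(r,b.sum())
print(sl,pins)
s=onz('wrist',sl,.026,M); p=onz('wrist',pins,.035,M)
for n,q in(('slot',s),('pin',p)):
    d=q[0]-q[1]; print(n,q,np.linalg.norm(d),q.mean(0),np.degrees(np.arctan2(-d[0],d[1])))
# rails/board long edges
d=onz('wrist',[[215,137],[440,121],[240,264],[437,244]],.014,M); print(d, [np.degrees(np.arctan2(*(d[i+1]-d[i])[1::-1])) for i in(0,2)])
cv2.imwrite('pics/w2c.png',cv2.resize(im[70:280,200:460],None,fx=2.8,fy=2.8,interpolation=2))
```

```text
((34.011756896972656, 13.15294075012207), (10.430724143981934, 53.8409423828125), 85.60128784179688) 38
((33.72352600097656, 12.905881881713867), (9.58706283569336, 49.16246032714844), 85.60128784179688) 34
[[327.01175689697266, 115.15294075012207], [334.72352600097656, 239.90588188171387]] [[np.float64(320.39473684210526), np.float64(115.65789473684211)], [np.float64(328.97058823529414), np.float64(242.61764705882354)]]
slot [[0.45843031 0.24841888 0.026     ]
 [0.4355772  0.13015772 0.026     ]] 0.12044901926988875 [0.44700375 0.1892883  0.026     ] -10.937184619347512
pin [[0.45231731 0.24929895 0.035     ]
 [0.42969857 0.13164088 0.035     ]] 0.11981247299569739 [0.44100794 0.19046991 0.035     ] -10.88185889885939
[[0.34887    0.25750103 0.014     ]
 [0.56225595 0.21583943 0.014     ]
 [0.33068193 0.1266694  0.014     ]
 [0.53821556 0.09422812 0.014     ]] [np.float64(-11.047488989148707), np.float64(-8.88447251253625)]
```

View pics/w2c.png

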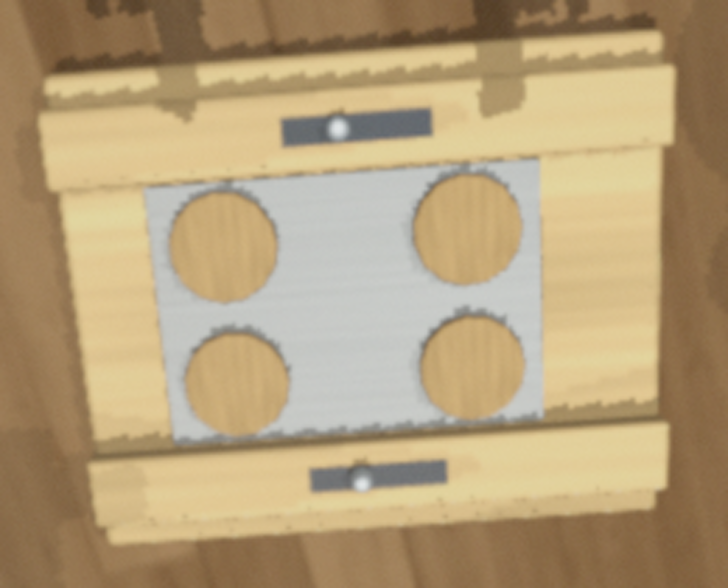

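Everything checks against the given sizes: the slots are 120.4 mm apart and the pins 119.8 mm. The board centre is (0.447, 0.189), its yaw is -10.9°, and the pins sit near board x = -6 mm. I'm going back for the stencil.

Call:
step_arm --series '[[[-0.95,0.33,0,0,0,0],[-0.95,0.33,0,0,0,0],[-0.95,0.33,0,0,0,0],[-0.95,0.33,0,0,0,0],[-0.95,0.33,0,0,0,0],[-0.95,0.33,0,0,0,0],[-0.95,0.33,0,0,0,0],[-0.95,0.33,0,0,0,0],[-0.95,0.33,0,0,0,0],[-0.95,0.33,0,0,0,0]]]'

```text
clock: 6.05
tcp_pos: [0.4501, -0.142, 0.2187]
tcp_rot: [180.0, -0.0, 74.9]
contact_force: [1.3, 0.0, 0.3]
grip_width: 0.0929
gripper_force: 0.0
```

Call:
step_arm --series '[[[0,0,0,0,0,-0.97],[0,0,0,0,0,-0.97],[0,0,0,0,0,-0.97],[0,0,0,0,0,-0.97],[0,0,0,0,0,0],[0,0,0,0,0,0]]]'

```text
clock: 6.65
tcp_pos: [0.4502, -0.1406, 0.2186]
tcp_rot: [180.0, 0.0, 98.0]
contact_force: [-0.4, 0.3, 0.8]
grip_width: 0.0931
gripper_force: 0.0
```

Call:
step_arm --series '[[[-0.03,0.02,0.9,0,0,-0.03],[0,0,1,0,0,0],[0,0,1,0,0,0],[0,0,1,0,0,0],[0,0,1,0,0,0],[0,0,0.9,0,0,0],[0,0,0.6,0,0,0],[0,0,0.4,0,0,0],[0,0,0,0,0,0],[0,0,0,0,0,0]]]'

```text
clock: 7.65
tcp_pos: [0.4513, -0.1416, 0.0153]
tcp_rot: [180.0, 0.0, 98.3]
contact_force: [0.0, -0.4, 0.2]
grip_width: 0.0931
gripper_force: 0.0
```

Call:
step_arm --series '[[[0,0,0,0,0,0],[0,0,0,0,0,0],[0,0,0,0,0,0],[0,0,0,0,0,0],[0,0,0,0,0,0],[0,0,0,0,0,0],[0,0,0,0,0,0],[0,0,0,0,0,0]]]' --gripper 1

```text
clock: 8.45
tcp_pos: [0.4508, -0.1414, 0.0146]
tcp_rot: [-180.0, -0.0, 98.3]
contact_force: [0.0, -0.3, -0.2]
grip_width: 0.0337
gripper_force: 0.0
```

Call:
step_arm --series '[[[0,0,0,0,0,0],[0,0,0,0,0,0],[0,0,0,0,0,0],[0,0,0,0,0,0],[0,0,0,0,0,0],[0,0,0,0,0,0]]]'

```text
clock: 9.05
tcp_pos: [0.451, -0.1414, 0.0147]
tcp_rot: [180.0, 0.0, 98.3]
contact_force: [0.7, -0.2, -1.2]
grip_width: 0.0138
gripper_force: 30.0
```

Call:
step_arm --series '[[[0,0,-0.3,0,0,0],[0,0,-0.6,0,0,0],[0,0,-1,0,0,0],[0,0,-1,0,0,0],[0,0,-0.8,0,0,0],[0,0,-0.4,0,0,0],[0,0,0,0,0,0],[0,0,0,0,0,0]]]'

```text
clock: 9.85
tcp_pos: [0.4503, -0.1412, 0.1366]
tcp_rot: [-179.9, -0.0, 98.3]
contact_force: [-0.5, -0.3, -4.1]
grip_width: 0.0139
gripper_force: 30.0
```

Run:
```python
from h import *
s=ctrl.state();print(s['tcp_pos'],s['tcp_rot'],s['clock'],s['contact_force'],s['torque'])
snap('wrist','w3.png')
```

```text
[ 0.45028035 -0.14118958  0.13663323] [-1.79934903e+02 -3.59078725e-02  9.83092632e+01] 9.85 [-0.52678143 -0.2872957  -4.14692771] [-0.04578224 -0.08230821  0.04153405]
```

View pics/w3.png

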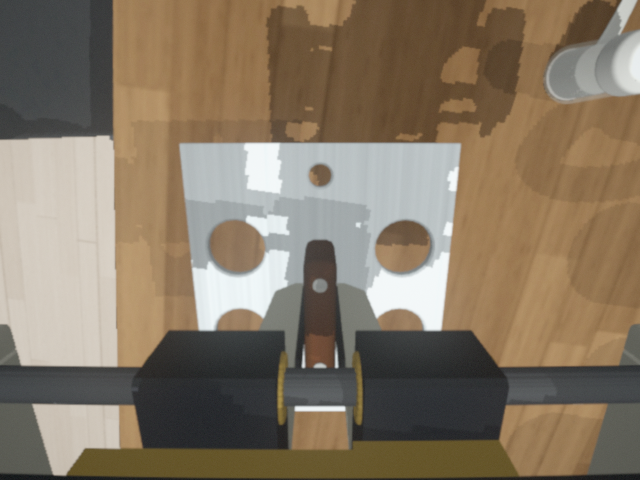

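The stencil is held level. The left locating hole is at (320,175) and the pattern openings are at (236,246) and (404,246).

Run:
```python
from h import *
np.set_printoptions(precision=4,suppress=True)
M=np.load('pics/w3.png.npy')
im=cv2.imread('pics/w3.png');hsv=cv2.cvtColor(im,cv2.COLOR_BGR2HSV);mk=(hsv[...,1]>60).astype('uint8')*255
uv=[]
for u,v,r in((320,175,18),(236,246,36),(404,246,36)):
    k=np.zeros_like(mk);k[v-r:v+r,u-r:u+r]=mk[v-r:v+r,u-r:u+r]
    c=max(cv2.findContours(k,0,2)[0],key=cv2.contourArea); e=cv2.fitEllipse(c);print(e);uv.append(e[0])
p=onz('wrist',uv,M[2,3]-.0097,M); t=(p-M[:3,3])@M[:3,:3]; print(t)
d=t[2]-t[1]; print(np.linalg.norm(d),np.degrees(np.arctan2(d[0],d[1])))
e=onz('wrist',[[181,143.5],[460,143.5]],M[2,3]-.0097,M); t=(e-M[:3,3])@M[:3,:3];print(t,np.linalg.norm(t[0]-t[1]))
```

```text
((319.5149230957031, 174.8798828125), (19.87848663330078, 20.629627227783203), 76.71563720703125)
((236.79190063476562, 245.57766723632812), (48.127803802490234, 54.958465576171875), 119.37718200683594)
((402.3817138671875, 245.9059295654297), (48.12411117553711, 55.26124954223633), 61.60044860839844)
[[ 0.0604 -0.0015  0.0097]
 [ 0.0253 -0.0429  0.0098]
 [ 0.0252  0.04    0.0097]]
0.08286736749469488 -0.08046718524592604
[[ 0.0749 -0.0657  0.0098]
 [ 0.075   0.0636  0.0097]] 0.1292751599249396
```

Call:
step_arm --series '[[[0.4,0.03,0,0,0,0],[0.8,0.06,0,0,0,0],[1,0.07,0,0,0,0],[1,0.08,0,0,0,0],[1,0.08,0,0,0,0],[1,0.08,0,0,0,0],[1,0.08,0,0,0,0],[1,0.08,0,0,0,0],[1,0.08,0,0,0,0],[1,0.07,0,0,0,0]]]'

```text
clock: 10.9
tcp_pos: [0.4306, 0.1365, 0.1364]
tcp_rot: [-179.9, -0.0, 98.3]
contact_force: [0.6, -1.1, -3.1]
grip_width: 0.0138
gripper_force: 30.0
```

Call:
step_arm --series '[[[1,0.07,0,0,0,0],[0.7,0.05,0,0,0,0],[0.2,0.01,0,0,0,0.4],[0,0,0,0,0,0.8],[0,0,0,0,0,0.8],[0,0,0,0,0,0.8],[0,0,0,0,0,0.4],[0,0,0,0,0,0],[0,0,0,0,0,0],[0,0,0,0,0,0]]]'

```text
clock: 11.9
tcp_pos: [0.4272, 0.1918, 0.1371]
tcp_rot: [-180.0, 0.0, 79.2]
contact_force: [-0.1, 1.0, -2.8]
grip_width: 0.014
gripper_force: 30.0
```

Call:
step_arm --series '[[[0.04,-0.01,0.4,0,0,0],[0,0,0.8,0,0,0],[0,0,0.8,0,0,0],[0,0,0.5,0,0,0],[0,0,0.2,0,0,0],[0,0,0,0,0,0],[0,0,0,0,0,0],[0,0,0,0,0,0]]]'

```text
clock: 12.7
tcp_pos: [0.4286, 0.1933, 0.0577]
tcp_rot: [179.9, -0.1, 79.1]
contact_force: [0.1, -0.1, -3.9]
grip_width: 0.0137
gripper_force: 30.0
```

Run:
```python
from h import *
snap('scene','s2.png'); im=cv2.imread('pics/s2.png');cv2.imwrite('pics/s2c.png',cv2.resize(im[230:360,200:360],None,fx=4,fy=4,interpolation=2))
F=[]
for _ in range(3): ctrl.capture('scene'); s=ctrl.state(); F.append(s['contact_force']); 
print(np.mean(F,0),s['tcp_pos'],s['tcp_rot'],s['clock'])
```

```text
[-0.21104244 -0.23624787 -3.17756409] [0.42812557 0.19315349 0.0572991 ] [ 1.79937211e+02 -3.61199143e-02  7.91123024e+01] 12.9
```

View pics/s2c.png

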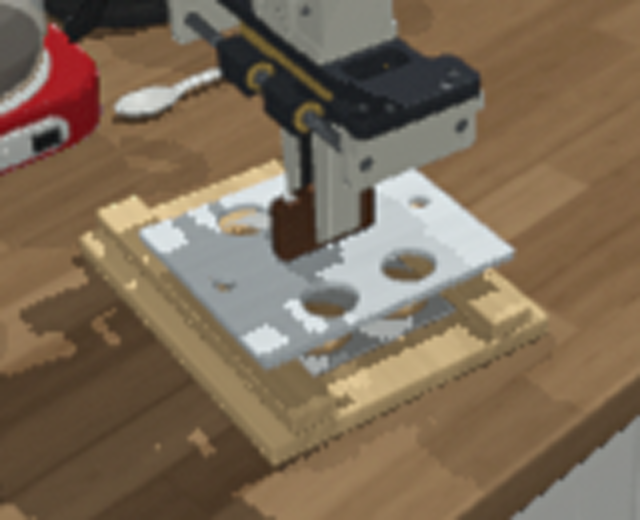

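The stencil hovers level just above the board, aligned with the rails and about 7 mm above the pin tips. I'm lowering it gently.

Call:
step_arm --series '[[[0,0,0.1,0,0,0],[0,0,0.06,0,0,0],[0,0,0.03,0,0,0],[0,0,0,0,0,0],[0,0,0,0,0,0],[0,0,0,0,0,0]]]'

```text
clock: 13.5
tcp_pos: [0.4277, 0.193, 0.051]
tcp_rot: [180.0, -0.0, 79.1]
contact_force: [0.2, 0.5, -2.7]
grip_width: 0.0136
gripper_force: 30.0
```

Call:
step_arm --series '[[[0,0,0.03,0,0,0],[0,0,0,0,0,0],[0,0,0,0,0,0],[0,0,0,0,0,0]]]'

```text
clock: 13.9
tcp_pos: [0.4276, 0.193, 0.0501]
tcp_rot: [180.0, 0.0, 79.1]
contact_force: [-0.1, -0.0, -2.8]
grip_width: 0.0133
gripper_force: 30.0
```

Call:
step_arm --series '[[[0,0,0.02,0,0,0],[0,0,0,0,0,0],[0,0,0,0,0,0],[0,0,0,0,0,0]]]'

```text
clock: 14.3
tcp_pos: [0.4277, 0.193, 0.0496]
tcp_rot: [180.0, -0.0, 79.1]
contact_force: [-0.7, 0.9, -0.7]
grip_width: 0.014
gripper_force: 30.0
```

Call:
step_arm --series '[[[0,0,0.015,0,0,0],[0,0,0,0,0,0],[0,0,0,0,0,0],[0,0,0,0,0,0]]]'

```text
clock: 14.7
tcp_pos: [0.4278, 0.193, 0.0494]
tcp_rot: [180.0, -0.0, 79.1]
contact_force: [-4.0, -1.0, 5.5]
grip_width: 0.0138
gripper_force: 30.0
```

Contact is made at about 8 N net. I'll ease off slightly and then slide.

Call:
step_arm --series '[[[0,0,-0.006,0,0,0],[0,0,0,0,0,0],[0,0,0,0,0,0],[0,0,0,0,0,0]]]'

```text
clock: 15.1
tcp_pos: [0.4278, 0.193, 0.0494]
tcp_rot: [180.0, -0.0, 79.1]
contact_force: [-2.9, -0.3, 5.0]
grip_width: 0.0138
gripper_force: 30.0
```

Call:
step_arm --series '[[[0,0.02,0,0,0,0],[0,0.02,0,0,0,0],[0,0.02,0,0,0,0],[0,0.02,0,0,0,0],[0,0.02,0,0,0,0]]]'

```text
clock: 15.6
tcp_pos: [0.4295, 0.1928, 0.0493]
tcp_rot: [-179.9, -0.0, 79.1]
contact_force: [-8.6, 1.4, 10.5]
grip_width: 0.0139
gripper_force: 30.0
```

Call:
step_arm --series '[[[0,0.02,0,0,0,0],[0,0.02,0,0,0,0],[0,0.02,0,0,0,0],[0,0.02,0,0,0,0],[0,0.02,0,0,0,0]]]'

```text
clock: 16.1
tcp_pos: [0.4325, 0.1924, 0.0493]
tcp_rot: [-179.9, -0.0, 79.1]
contact_force: [-8.5, 1.2, 9.9]
grip_width: 0.0136
gripper_force: 30.0
```

Call:
step_arm --series '[[[0,0,-0.01,0,0,0],[0,0,0,0,0,0],[0,0,0,0,0,0]]]'

```text
clock: 16.4
tcp_pos: [0.4328, 0.1923, 0.0494]
tcp_rot: [-179.9, -0.0, 79.1]
contact_force: [-5.8, 1.5, 6.0]
grip_width: 0.0133
gripper_force: 30.0
```

Call:
step_arm --series '[[[0,0.02,0,0,0,0],[0,0.02,0,0,0,0],[0,0.02,0,0,0,0],[0,0.02,0,0,0,0],[0,0.02,0,0,0,0]]]'

```text
clock: 16.9
tcp_pos: [0.4356, 0.1916, 0.0493]
tcp_rot: [-179.9, -0.0, 79.1]
contact_force: [-6.6, 0.6, 6.5]
grip_width: 0.0139
gripper_force: 30.0
```

Call:
step_arm --series '[[[0,0.02,0,0,0,0],[0,0.02,0,0,0,0],[0,0.02,0,0,0,0],[0,0,0,0,0,0]]]'

```text
clock: 17.3
tcp_pos: [0.4378, 0.1911, 0.0491]
tcp_rot: [-180.0, -0.0, 79.1]
contact_force: [-2.5, 1.5, 1.7]
grip_width: 0.0138
gripper_force: 30.0
```

Call:
step_arm --series '[[[0,0.02,0,0,0,0],[0,0.02,0,0,0,0],[0,0,0,0,0,0],[0,0,0,0,0,0]]]'

```text
clock: 17.7
tcp_pos: [0.4394, 0.1905, 0.0492]
tcp_rot: [-180.0, 0.0, 79.1]
contact_force: [0.5, -0.4, -2.8]
grip_width: 0.0134
gripper_force: 30.0
```

The vertical load has vanished, so the tips are at the holes. I'll slide about 2 mm more and lower carefully.

Call:
step_arm --series '[[[0,0.03,0,0,0,0],[0,0.03,0,0,0,0],[0,0,0,0,0,0],[0,0,0,0,0,0]]]'

```text
clock: 18.1
tcp_pos: [0.4413, 0.1903, 0.0495]
tcp_rot: [180.0, 0.0, 79.1]
contact_force: [0.1, 0.0, -2.8]
grip_width: 0.0139
gripper_force: 30.0
```

Call:
step_arm --series '[[[0,0,0.03,0,0,0],[0,0,0,0,0,0],[0,0,0,0,0,0]]]'

```text
clock: 18.4
tcp_pos: [0.4411, 0.1903, 0.0485]
tcp_rot: [-180.0, 0.0, 79.1]
contact_force: [-0.1, 0.4, -3.3]
grip_width: 0.0138
gripper_force: 30.0
```

Call:
step_arm --series '[[[0,0,0.03,0,0,0],[0,0,0,0,0,0],[0,0,0,0,0,0]]]'

```text
clock: 18.7
tcp_pos: [0.4411, 0.1904, 0.0476]
tcp_rot: [-180.0, 0.0, 79.1]
contact_force: [-0.0, 0.0, -3.1]
grip_width: 0.014
gripper_force: 30.0
```

Call:
step_arm --series '[[[0,0,0.02,0,0,0],[0,0,0,0,0,0],[0,0,0,0,0,0]]]'

```text
clock: 19.0
tcp_pos: [0.4411, 0.1903, 0.047]
tcp_rot: [-180.0, 0.0, 79.1]
contact_force: [-0.6, -0.5, -3.0]
grip_width: 0.0135
gripper_force: 30.0
```

Call:
step_arm --series '[[[0,0,0.02,0,0,0],[0,0,0,0,0,0],[0,0,0.02,0,0,0],[0,0,0,0,0,0],[0,0,0,0,0,0]]]'

```text
clock: 19.5
tcp_pos: [0.4411, 0.1903, 0.0458]
tcp_rot: [-180.0, 0.0, 79.1]
contact_force: [0.1, -0.4, -3.7]
grip_width: 0.0141
gripper_force: 30.0
```

Call:
step_arm --series '[[[0,0,0.02,0,0,0],[0,0,0,0,0,0],[0,0,0.02,0,0,0],[0,0,0,0,0,0],[0,0,0,0,0,0]]]'

```text
clock: 20.0
tcp_pos: [0.4411, 0.1903, 0.0446]
tcp_rot: [-180.0, 0.0, 79.1]
contact_force: [0.5, 0.2, -3.2]
grip_width: 0.0138
gripper_force: 30.0
```

Both pins are well inside the holes with no side load. The final contact should come near TCP z = 0.0405.

Call:
step_arm --series '[[[0,0,0.03,0,0,0],[0,0,0.03,0,0,0],[0,0,0.03,0,0,0],[0,0,0,0,0,0],[0,0,0,0,0,0]]]'

```text
clock: 20.5
tcp_pos: [0.4411, 0.1903, 0.0419]
tcp_rot: [-180.0, 0.0, 79.1]
contact_force: [-0.8, 0.2, -3.4]
grip_width: 0.0138
gripper_force: 30.0
```

Call:
step_arm --series '[[[0,0,0.02,0,0,0],[0,0,0,0,0,0],[0,0,0,0,0,0]]]'

```text
clock: 20.8
tcp_pos: [0.4412, 0.1904, 0.0414]
tcp_rot: [-180.0, -0.0, 79.1]
contact_force: [-0.2, 0.3, -3.8]
grip_width: 0.0139
gripper_force: 30.0
```

Call:
step_arm --series '[[[0,0,0.015,0,0,0],[0,0,0,0,0,0],[0,0,0,0,0,0]]]'

```text
clock: 21.1
tcp_pos: [0.4412, 0.1903, 0.0409]
tcp_rot: [180.0, 0.0, 79.1]
contact_force: [-0.2, -0.7, -3.5]
grip_width: 0.0139
gripper_force: 30.0
```

Call:
step_arm --series '[[[0,0,0.015,0,0,0],[0,0,0,0,0,0],[0,0,0,0,0,0]]]'

```text
clock: 21.4
tcp_pos: [0.4413, 0.1904, 0.0406]
tcp_rot: [180.0, -0.0, 79.1]
contact_force: [-0.7, -0.7, -0.6]
grip_width: 0.0138
gripper_force: 30.0
```

Call:
step_arm --series '[[[0,0,0,0,0,0],[0,0,0,0,0,0],[0,0,0,0,0,0]]]'

```text
clock: 21.7
tcp_pos: [0.4413, 0.1904, 0.0407]
tcp_rot: [180.0, -0.0, 79.1]
contact_force: [-1.1, -1.0, 2.5]
grip_width: 0.014
gripper_force: 30.0
```

The stencil is seated at the expected height with light contact, so I'm releasing it.

Call:
step_arm --series '[[[0,0,0,0,0,0],[0,0,0,0,0,0],[0,0,0,0,0,0],[0,0,0,0,0,0],[0,0,0,0,0,0],[0,0,0,0,0,0],[0,0,0,0,0,0],[0,0,0,0,0,0]]]' --gripper 0

```text
clock: 22.5
tcp_pos: [0.4412, 0.1904, 0.0405]
tcp_rot: [180.0, -0.0, 79.1]
contact_force: [-0.3, 0.3, -0.4]
grip_width: 0.0733
gripper_force: 0.0
```

Call:
step_arm --series '[[[0,0,-0.1,0,0,0],[0,0,-0.3,0,0,0],[0,0,-0.8,0,0,0],[0,0,-1,0,0,0],[0,0,-1,0,0,0],[0,0,-1,0,0,0],[0,0,-0.8,0,0,0],[0,0,0,0,0,0],[0,0,0,0,0,0]]]'

```text
clock: 23.4
tcp_pos: [0.4416, 0.1905, 0.1913]
tcp_rot: [179.9, -0.1, 79.1]
contact_force: [-0.4, -0.2, -0.7]
grip_width: 0.0929
gripper_force: 0.0
```

Run:
```python
from h import *
snap('wrist','w4.png'); s=ctrl.state(); print(s['clock'],s['tcp_pos'],s['contact_force'])
```

```text
23.45 [0.4408809  0.19026851 0.1900771 ] [-0.82560613 -0.2682602  -1.04497297]
```

View pics/w4.png

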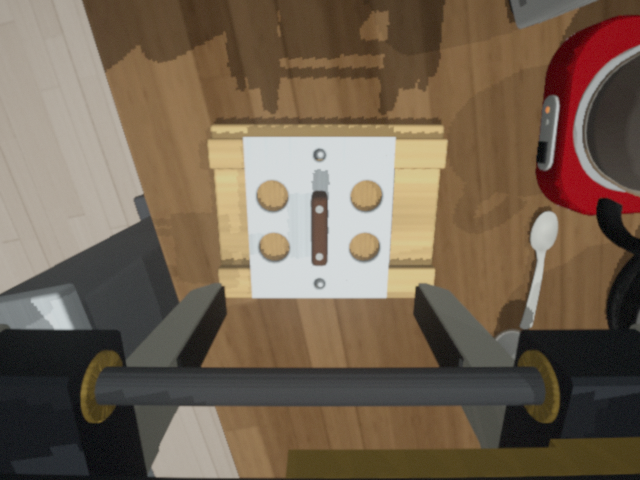

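The stencil lies square on both rails with a pin showing in each hole, at (320,155) and (320,284). The gripper is clear.

```bash
python3 -c "
from cell import ctrl
print(ctrl.hand_in())"
```

```text
the job is handed in; nothing more can be done
None
```

The stencil is seated flat on both rails with a pin through each locating hole, released with the gripper clear, and the job was handed in at about 23.5 s; no verdict came back.

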